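# Level the carving stand

### The arm

A 6-joint arm with a two-finger parallel gripper is mounted at the origin on the work surface. World frame = base frame: x ahead of the robot, y to its left, z up, the work surface at z = 0. Lengths are in m, angles in rad, forces in N, time in s.
With the tool pointing down it reaches from about 0.35 to 0.775 m from the base axis. Payload 5.5 kg.
Tool frame: the origin (TCP) lies at the very end of the fingers, on their centre line; the grasp point (between the pads) lies 19 mm behind it; z points along the fingers, x is the direction in which the jaws open and shut, and the axes are right-handed (so a half turn about z gives the same grasp; the last joint's range is limited). The gripper opens to 85 mm and grips with 20 to 120 N. Pads are 22 mm wide; open, the fingers measure 114 mm over their backs; the gripper's body (76 mm by 85 mm) begins 54 mm behind the grasp point. The pads swing forward as they close: fully open they stand 13 mm farther back than shut.
Start: joints at [1.186, 0.313, 0.046, 1.304, 0, 1.431], TCP at [0.139, 0.558, 0.231] pointing down, gripper open.
Joint ranges: [-2.76, 2.76], [-0.86, 1.69], [-1.03, 1.26], [-2.2, 2.34], [-1.47, 1.5], [-3.14, 3.14]. Speed limits (rad/s): [2.57, 2.57, 3.14, 3.14, 3.14, 3.14].

### API

Orientations are given as a rotation vector (axis times angle).
In Python, from workcell import bot gives the robot as it stands. Calls block until the motion is done:
- bot.reach(position, orientation): joint-space move of the TCP to a pose.
- bot.servo_line(position, rotation=None, feed=0.15, stop_force=None): straight line of the TCP; rotation=None keeps the orientation; feed is the mean speed in m/s. With stop_force (N) it stops when the force on the tool has changed by that much, and returns True; else False.
- bot.set_joints(angles): joint-space move.
- bot.move_gripper(opening): finger opening in m; the grip force is fixed at half the most; returns when the fingers have stopped.
- bot.hold(seconds).
- bot.inverse_kinematics(position, orientation): joint angles nearest the present ones, or None.
- bot.camera(name): name is "scene" or "top"; returns the picture (384x512x3 uint8, blue, green, red); there is no depth.
- bot.camera_info(name): a dict with "K" (3x3 intrinsics, pixels), "world_to_cam" (4x4, takes a point from world to camera coordinates). Camera axes: x right, y down, z forward; pixel columns grow to the right and rows downward; lengths in m; the calibration is good to about 2 mm. A picture is of the moment at which its call begins. camera_info takes no time and is no camera call.
A pose or a line that the arm cannot do raises bot.MotionError and nothing moves.
- bot.hand_in(): hands the job in, once; it reports no verdict.
Trained networks look in the newest picture that a camera, given by its name, has taken for a name from the list of things; names that differ only in an ending like _2 or _b are one class to them, and where a whole thing is asked for, a point or a joint stands for the part that bears it (a point fixed in the world has none). Each returns a list of dicts, best first, with "p" (0 to 1); they miss things now and then, are a little off and sometimes report something else, mostly with a low value. They report only what shows in the picture. A call takes as long as a camera call.
- bot.find_in(camera, name): "location" ([x, y, z] in m, in world coordinates, good to about 4 mm: the middle of the surface that is visible of it).
- bot.cut_out(camera, name): "pixels" (384x512 bool, what is visible of it).
- bot.landmark_of(camera, name): "location" ([x, y, z] in m, in world coordinates, good to about 4 mm: a listed point, or the origin of a listed thing).
Readings, each from a call of its own:
- bot.read_t(): time.
- bot.read_q(): joint angles.
- bot.read_joint_vel(): joint speeds.
- bot.read_joint_efforts(): joint torques, N m.
- bot.read_eef_pos(): TCP position.
- bot.read_ee_rot(): TCP orientation.
- bot.read_force(): force on the tool from outside, world axes, zero at the start.
- bot.read_wrist_torque(): the same for the moment, N m.
- bot.read_grip_width(): finger opening in m.
Only numpy, scipy, OpenCV 4.12 (cv2) and the standard library are available. Lean on these libraries where they do the work, as an engineer would, in place of code of your own. Each camera call takes 0.05 s, during which the arm holds its last target. There are 200 camera calls.

### The job

The carving stand is standing on three of its four feet: the adjustable foot at the corner hangs clear of the bench. Turn its T-handle clockwise (seen from above) until that foot just touches the bench and bears on it lightly, with about half a kilogram and well before it starts to lift the stand, then press the cam lever beside it fully down flat so that the screw is clamped. Do it without forcing anything, leave the stand where it is and do not disturb the tools lying around.

Things in the scene. Friction and masses are not known exactly. Their poses are not given: they have to be found in the camera images.
- table: the bench: flat plywood top, surface at height 0
- stand: carving stand, 6 to 8 kg, loose on the bench: plywood board 310 x 350 mm (x by y), its top 67 mm above the bench, on three fixed rubber feet 40 mm high. Origin: under the board's middle, at bench height; z up. At its fourth corner (x +130, y -150 mm) an aluminium clamp block (46 mm wide, top 97 mm above the bench) holds the adjustable foot
- carving (a point): top of the half-carved wooden bear head on a dark pedestal, 205 mm above the bench (the ears stand 10 mm higher), at x -52, y +66 mm of the stand. The head is 150 mm across; its muzzle reaches 105 mm from this point towards the adjustable foot
- foot: adjustable foot, one rigid turning piece: rubber pad 44 mm across, 16 mm screw (4 mm down per turn clockwise from above), steel hub 25 mm across with a T-bar. Origin: centre of the pad's underside; z up the screw, x along the T-bar. Free turning takes 0.05 N m; once the pad bears, the drag grows by 0.011 to 0.022 N m per newton of load and the load by 20 to 40 N per mm of travel. It stays where it is left
- tbar (a point): middle of the T-bar, on the screw's axis, 145 mm above the pad's underside. The bar is level, round, 9 mm thick, 92 mm long between the centres of its 14 mm end balls, the same after a half turn; the hub reaches 12 mm above and below it. Round it, only the raised cam lever (on the stand's -x side, more than 55 mm from the axis) is as high
- clamp (a joint): cam lever angle, rad: 0 = flat, fully closed; about 0.7 = raised, open. It swings on a level pin along the stand's y axis, 84 mm above the bench, 19 mm from the screw's axis towards the stand's -x, and reaches from there 90 mm towards -x. Closing takes about 0.15 N m; it stays where it is left
- clamp_end (a point): free end of the cam lever, middle of its upper face. The lever is 90 mm long from its pin, 14 mm wide (18 mm at the end), 9 to 10 mm thick; closed, its upper face is level, 89 mm above the bench and 22 mm above the board
- mallet: carver's mallet lying on the bench: black rubber head 60 x 85 mm on a pale wooden handle, 255 mm long. Origin: on the bench, under its middle
- gouge: gouge lying on the bench: brown wooden handle, steel blade, 225 mm long. Origin: on the bench, under its middle
- tin: round wax tin, 70 mm across, 46 mm high, standing on the bench. Origin: centre of its underside

How it is judged:
By the outcome, as a careful person would: the job done as asked, in the order asked, and still so for the second after the job is handed in, with the robot touching nothing.
It also fails if it takes over 72 s, if anything falls off the work surface, if the arm or the gripper's body presses on something with over 40 N, if the wrist force passes 120 N, or if a joint passes its speed limit or range.

## Working session

There is one attempt and no reset: what is moved stays moved. The work goes in short steps, each a Python script; the robot and the scene stay as the last script left them, time stands still between calls to the robot, and variables do not carry over. Pictures are saved under pics/ and viewed, about 8 in all and at most 12, crops included, and the job is handed in when it is done.

```bash
ls; mkdir -p pics; python3 - <<'E'
from workcell import bot
import cv2, numpy as np
for c in ("scene","top"):
    im=bot.camera(c); cv2.imwrite(f"pics/{c}0.png",im)
    i=bot.camera_info(c); print(c,np.round(i["K"],1).tolist(),np.round(i["world_to_cam"],3).tolist())
    for n in ("stand","carving","foot","tbar","clamp_end","mallet","gouge","tin"):
        print(n,[(np.round(d["location"],3).tolist(),round(d["p"],2)) for d in bot.landmark_of(c,n)][:3])
print(bot.read_t(),bot.read_force(),bot.read_wrist_torque(),bot.read_ee_rot())
E
```

```text
pics
scene [[383.5, 0.0, 253.1], [0.0, 383.5, 189.7], [0.0, 0.0, 1.0]] [[0.645, 0.765, -0.001, -0.401], [0.452, -0.382, -0.806, -0.118], [-0.617, 0.519, -0.591, 1.348], [0.0, 0.0, 0.0, 1.0]]
stand [([0.44, 0.058, -0.0], 0.73)]
carving [([0.383, 0.12, 0.205], 0.78)]
foot [([0.596, -0.073, 0.006], 0.96)]
tbar [([0.592, -0.074, 0.148], 0.85), ([0.443, 0.058, -0.001], 0.48)]
clamp_end [([0.505, -0.085, 0.144], 0.82)]
mallet [([0.383, -0.32, -0.0], 0.75)]
gouge [([0.541, 0.441, -0.003], 0.86)]
tin [([0.689, -0.262, 0.004], 0.7)]
top [[356.2, 0.0, 255.8], [0.0, 356.2, 190.4], [0.0, 0.0, 1.0]] [[0.019, -1.0, 0.002, 0.049], [-0.978, -0.019, -0.208, 0.587], [0.208, 0.002, -0.978, 1.003], [0.0, 0.0, 0.0, 1.0]]
stand [([0.44, 0.056, -0.002], 0.78)]
carving [([0.384, 0.12, 0.204], 0.91)]
foot [([0.593, -0.074, 0.006], 0.69)]
tbar [([0.592, -0.07, 0.151], 0.46)]
clamp_end [([0.504, -0.087, 0.137], 0.49)]
mallet [([0.386, -0.32, -0.001], 0.83), ([0.689, -0.259, -0.003], 0.5), ([0.504, -0.088, 0.137], 0.4)]
gouge [([0.542, 0.441, 0.0], 0.67)]
tin [([0.687, -0.26, 0.0], 0.64)]
0.9 [ 0.93098916 -0.19378603  0.02555444] [-0.06590425  0.04603987 -0.00921075] [-2.47598548e+00 -1.93360919e+00 -2.30409766e-04]
```

View pics/scene0.png

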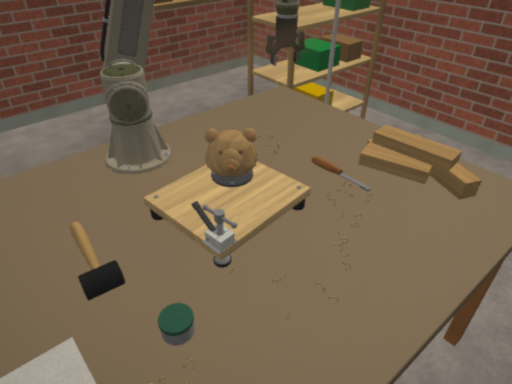

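View pics/top0.png

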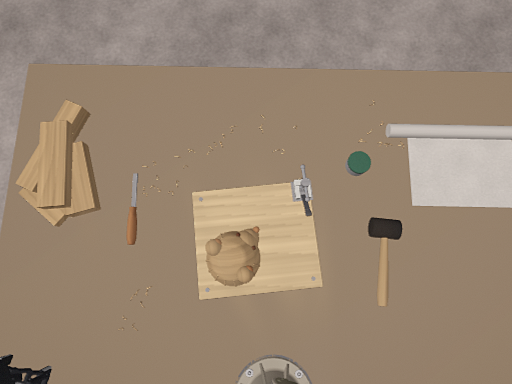

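The scene view shows the stand with the T-bar running from about (205,208) to (235,224) and the lever raised at (203,215). The top view shows the bar from about (303,166) through the hub at (305,188). All the network positions agree with the given sizes, and the gap under the pad is about 5 mm. I'll zoom in to get the bar angle.

```bash
cat > h.py <<'E'
from workcell import bot
import cv2, numpy as np
def proj(c,p):
    i=bot.camera_info(c); q=i["world_to_cam"]@np.append(p,1); return (i["K"]@q[:3])[:2]/q[2]
def ray(c,uv,z):
    i=bot.camera_info(c); T=i["world_to_cam"]; R,t=T[:3,:3],T[:3,3]
    d=R.T@np.linalg.solve(i["K"],[*uv,1]); o=-R.T@t; return o+d*(z-o[2])/d[2]
E
python3 - <<'E'
from h import *
out=[]
for c in ("top","scene"):
    im=cv2.imread(f"pics/{c}0.png"); u,v=proj(c,[.575,-.075,.12]).astype(int); print(c,u,v)
    out.append(cv2.resize(im[v-38:v+38,u-25:u+25],None,fx=7.8,fy=7.8,interpolation=cv2.INTER_CUBIC))
    for a in np.radians([-20,-10,0,10,20]):
        print(round(np.degrees(a)),[np.round(proj(c,[.592+s*.046*np.cos(a),-.072+s*.046*np.sin(a),.149]),1).tolist() for s in (1,-1)])
cv2.imwrite("pics/crop.png",np.hstack(out))
E
```

```text
top 303 190
-20 [[309.4, 167.4], [298.2, 197.8]]
-10 [[306.6, 166.6], [301.1, 198.6]]
0 [[303.7, 166.3], [304.0, 198.9]]
10 [[300.8, 166.5], [306.9, 198.7]]
20 [[298.0, 167.2], [309.8, 198.0]]
scene 215 221
-20 [[225.7, 228.1], [214.3, 203.1]]
-10 [[229.2, 227.0], [211.0, 204.1]]
0 [[232.3, 225.6], [208.0, 205.3]]
10 [[235.1, 223.8], [205.3, 206.9]]
20 [[237.3, 221.9], [203.0, 208.7]]
```

View pics/crop.png

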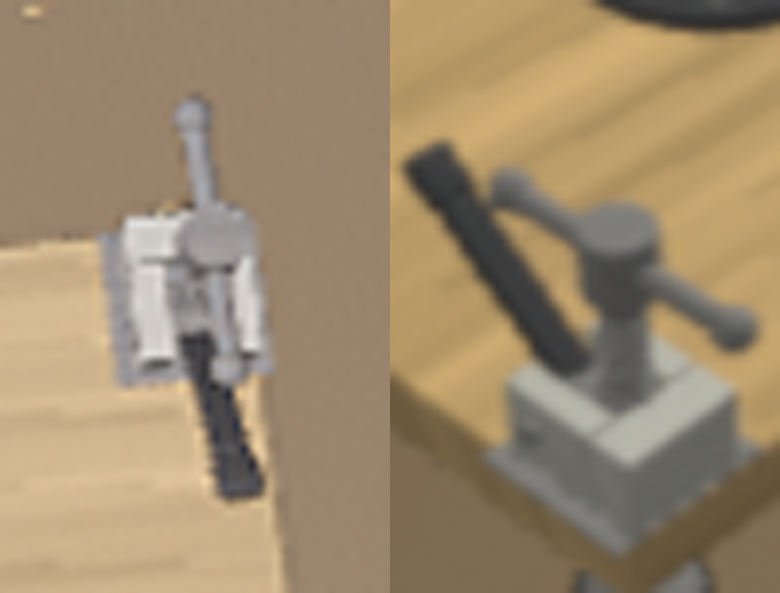

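The crop shows the end balls at (302.7,166.5) and (307.2,199.4) in top, and at (205.4,207.0) and (234.5,225.3) in scene. I'll triangulate them. The plan is to drive the bar with the half-open fingers acting as two pegs, so nothing gets clamped and no side load goes into the stand.

```bash
cat >> h.py <<'E'
from scipy.spatial.transform import Rotation as Rn
def rot(psi): # tool down, jaws along psi
    c,s=np.cos(psi),np.sin(psi); return Rn.from_matrix(np.array([[c,s,0],[s,-c,0],[0,0,-1]]).T.copy().T).as_rotvec()
def mz(n=5):
    a=[]
    for _ in range(n): a.append(np.r_[bot.read_force(),bot.read_wrist_torque()]); bot.hold(0.01)
    return np.mean(a,0),np.std(a,0)
E
python3 - <<'E'
from h import *
P={c:bot.camera_info(c)["K"]@bot.camera_info(c)["world_to_cam"][:3] for c in("top","scene")}
B=[]
for a,b in (((302.7,166.5),(234.5,225.3)),((307.2,199.4),(205.4,207.0))):
    X=cv2.triangulatePoints(P["top"],P["scene"],np.float64(a),np.float64(b))[:,0]; B.append(X[:3]/X[3]); print(np.round(B[-1],4))
m=(B[0]+B[1])/2; d=B[0]-B[1]; psi=np.arctan2(d[1],d[0]); print("mid",np.round(m,4),"len",np.linalg.norm(d),"ang",np.degrees(psi))
bot.move_gripper(0.058); print(bot.read_grip_width(),bot.read_t())
p=bot.read_eef_pos(); bot.servo_line([p[0],p[1],.33],feed=.25); t=bot.read_t()
ps=psi+np.radians(55)+np.pi
q=bot.inverse_kinematics([m[0],m[1],.25],rot(ps)); print("q",q)
print(t, mz())
E
```

```text
[ 0.6386 -0.0682  0.1479]
[ 0.5455 -0.08    0.1478]
mid [ 0.5921 -0.0741  0.1479] len 0.09389170946846516 ang 7.243547932244186
0.05802830890566602 1.2917
q [-2.59030370e-01  3.52637335e-01  1.47226896e-01  1.36538589e+00
 -4.44089210e-16 -2.91618155e+00]
1.8333 (array([-0.03867467,  0.24764559, -0.45631611, -0.01901723, -0.00448502,
        0.01657719]), array([0.49243501, 0.39615612, 0.51493986, 0.03306303, 0.02815823,
       0.03352826]))
```

```bash
python3 - <<'E'
from h import *
m=[.5921,-.0741]; ps=np.radians(7.24+55+180)
bot.reach([*m,.33],rot(ps)); t1=bot.read_t()
bot.servo_line([*m,.19],feed=.2); b,s=mz(20); print("base",np.round(b,3),np.round(s,3))
hit=bot.servo_line([*m,.133],feed=.08,stop_force=5); t2=bot.read_t()
a,_=mz(20); print(hit,np.round(a-b,3),bot.read_eef_pos(),bot.read_q(),t1,t2,bot.read_t())
for c in ("top","scene"): cv2.imwrite(f"pics/{c}1.png",bot.camera(c))
im=[cv2.imread(f"pics/{c}1.png") for c in("top","scene")]
cv2.imwrite("pics/c1.png",np.hstack([cv2.resize(im[0][145:235,260:350],(400,400)),cv2.resize(im[1][170:260,170:260],(400,400))]))
np.save("base.npy",b)
E
```

```text
base [ 0.217  0.007  0.206 -0.015  0.002  0.001] [0.556 0.415 0.553 0.032 0.032 0.029]
False [-0.251  0.129 -0.309  0.016 -0.005  0.01 ] [ 0.59259249 -0.07421056  0.13373182] [-2.58929087e-01  3.98555292e-01 -7.33521574e-02  1.09753049e+00
 -2.03084962e-05 -2.91604773e+00] 5.4833 7.3583 7.525
```

View pics/c1.png

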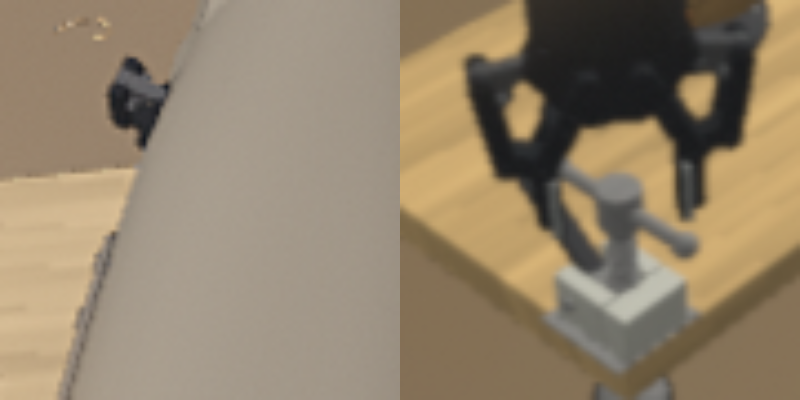

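The scene crop shows both fingers straddling the hub, one on each side of the bar, with the lever clear of them. Nothing is touching yet, so I'll start turning.

```bash
cat >> h.py <<'E'
def turn(d,n=12):
    q=np.array(bot.read_q()); q[5]+=np.radians(d); bot.set_joints(q); a,_=mz(n); return a-np.load("base.npy")
E
python3 - <<'E'
from h import *
tot=0; q0=np.array(bot.read_q()); 
for d in [20,15]+[20]*7:
    q0[5]+=np.radians(d); bot.set_joints(q0); a=mz(12)[0]-np.load("base.npy"); tot+=d
    print(tot,np.round(a[[0,1,2,5]],3),round(bot.read_joint_efforts()[5],3),round(bot.read_t(),2))
    if a[5]>.13: break
np.save("q0.npy",q0)
E
```

```text
20 [-0.347 -0.053 -0.217 -0.007] -0.014 8.15
35 [ 0.046 -0.036  0.057 -0.008] -0.02 8.61
55 [-0.472 -0.21  -0.285  0.001] -0.02 9.13
75 [-0.309 -0.73  -0.628  0.024] -0.003 9.66
95 [-0.615 -0.61  -0.951  0.014] 0.005 10.18
115 [-0.875 -0.353 -0.588  0.017] 0.006 10.71
135 [-1.206 -0.033 -0.585  0.023] 0.009 11.23
155 [-1.114  0.336 -0.787  0.031] 0.01 11.76
175 [-1.041  0.48  -0.644  0.022] 0.009 12.28
```

```bash
python3 - <<'E'
from h import *
tot=175; q0=np.load("q0.npy"); b=np.load("base.npy")
for d in [20]*5+[10]*6:
    q0[5]+=np.radians(d); bot.set_joints(q0); a1=mz(8)[0]-b; a=mz(8)[0]-b; tot+=d
    print(tot,np.round(a1[[0,1,5]],3),np.round(a[[0,1,2,5]],3),round(bot.read_joint_efforts()[5],3),round(bot.read_t(),2))
    np.save("q0.npy",q0)
    if (a[5]+a1[5])/2>.09: break
E
```

```text
195 [-0.697  0.401  0.018] [-0.552  0.374 -0.438  0.029] -0.007 12.84
215 [-0.21  -0.184 -0.013] [ 0.054 -0.374 -0.345  0.001] -0.023 13.4
235 [-0.309  0.285 -0.005] [-0.061  0.215 -0.282 -0.018] -0.021 13.96
255 [-0.317 -0.516  0.006] [-0.271 -0.636 -0.884  0.031] -0.004 14.52
275 [-0.78  -0.807  0.033] [-1.163 -0.801 -0.813  0.009] 0.007 15.07
285 [-1.002 -1.193  0.04 ] [-1.232 -1.207 -1.149  0.054] 0.016 15.5
295 [-1.863 -0.946  0.066] [-2.142 -0.976 -0.979  0.074] 0.032 15.93
305 [-2.386 -0.83   0.072] [-2.384 -0.891 -1.059  0.067] 0.041 16.35
315 [-1.835 -0.244  0.07 ] [-1.783 -0.13  -1.126  0.063] 0.021 16.77
325 [-1.679  0.195  0.038] [-1.387  0.309 -1.012  0.045] 0.011 17.2
335 [-0.889  0.062  0.027] [-0.877  0.069 -0.744  0.018] -0.014 17.62
```

```bash
python3 - <<'E'
from h import *
im=bot.camera("scene"); cv2.imwrite("pics/scene2.png",im)
cv2.imwrite("pics/c2.png",cv2.resize(im[165:265,170:270],(600,600),interpolation=cv2.INTER_CUBIC))
for n in("tbar","foot","clamp_end"): print(n,[(np.round(d["location"],4),d["p"]) for d in bot.landmark_of("scene",n)][:1])
E
```

```text
tbar [(array([ 0.5908, -0.0773,  0.1453]), 0.86)]
foot [(array([ 0.5955, -0.0736,  0.001 ]), 0.84)]
clamp_end [(array([0.5404, 0.439 , 0.0027]), 0.58)]
```

View pics/c2.png

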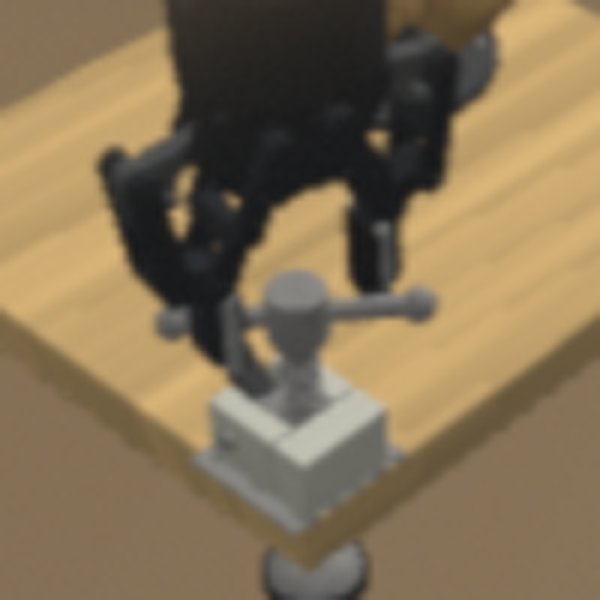

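The picture shows the bar at about 58°, with end balls at crop (172,322) and (415,303). That matches the fingers' angle, so it has followed for about 308°, or 3.4 mm, without slipping. The torque left after each stop isn't reliable, because the tool seems to unload as it stops. I'll regrip and creep in tiny steps that always push.

```bash
python3 - <<'E'
from h import *
m=[.5920,-.0745]; 
bot.servo_line([*np.array(bot.read_eef_pos())[:2],.18],feed=.15)
bot.reach([*m,.18],rot(np.radians(58.5+47))); b,_=mz(20); np.save("base.npy",b); e0=np.mean([bot.read_joint_efforts()[5] for _ in range(5)])
hit=bot.servo_line([*m,.129],feed=.08,stop_force=5); q0=np.array(bot.read_q()); print(hit,q0.round(3),e0,bot.read_t(),b.round(3))
q0[5]+=np.radians(12); bot.set_joints(q0)
tot=12; acc=[]
for k in range(30):
    q0[5]+=np.radians(1); bot.set_joints(q0); tot+=1
    w=mz(2)[0]-b; acc.append(np.r_[w[[0,1,2,5]],bot.read_joint_efforts()[5]-e0])
    if k%5==4: print(tot,np.mean(acc,0).round(3),np.round([x[4] for x in acc],3),round(bot.read_t(),2)); acc=[]
    np.save("q0.npy",q0)
    if w[5]>.25: print("stop",w); break
E
```

```text
False [-0.26   0.402 -0.08   1.089  0.    -0.53 ] 0.0012516616334323771 22.15 [ 0.128  0.216 -0.045 -0.005  0.005  0.001]
17 [-0.338 -0.038  0.008 -0.006  0.018] [0.006 0.018 0.021 0.022 0.022] 23.8
22 [-2.233  0.266  0.645  0.075  0.1  ] [0.022 0.036 0.073 0.125 0.245] 25.13
stop [-5.42174787  2.15710892  1.32195876  0.4399295   0.91322915  0.26437389]
```

```bash
python3 - <<'E'
from h import *
im=bot.camera("scene"); cv2.imwrite("pics/scene3.png",im)
cv2.imwrite("pics/c3.png",cv2.resize(im[165:265,170:270],(600,600),interpolation=cv2.INTER_CUBIC))
for n in("tbar","foot","stand"): print(n,[(np.round(d["location"],4),d["p"]) for d in bot.landmark_of("scene",n)][:1])
print(mz(10)[0]-np.load("base.npy"),bot.read_eef_pos(),bot.read_q()[5]-np.load("q0.npy")[5],bot.read_grip_width())
E
```

```text
tbar [(array([0.3843, 0.1176, 0.205 ]), 0.74)]
foot [(array([ 5.944e-01, -7.640e-02,  2.000e-04]), 0.7)]
stand [(array([ 4.41e-01,  5.91e-02, -1.00e-04]), 0.92)]
[-5.3272506   1.668338    1.7819908   0.40069964  0.92169361  0.25576355] [ 0.59169855 -0.0742911   0.12916538] -0.00030198665949356107 0.05793788159431931
```

View pics/c3.png

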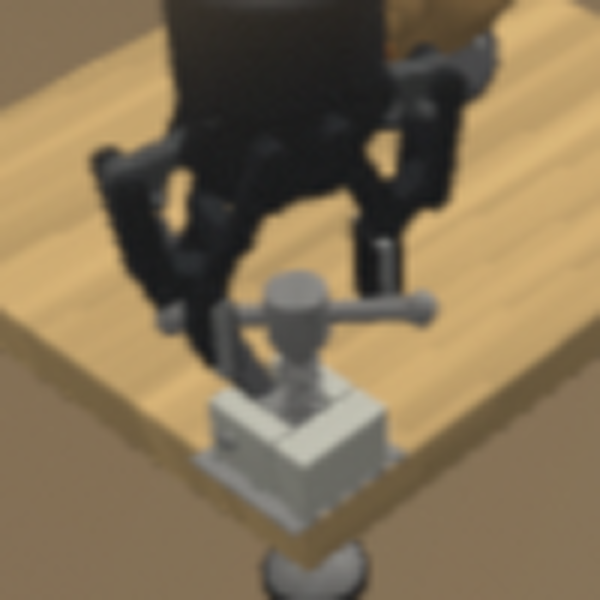

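The picture shows the bar at about 56–58°, from crop (172,322) to (418,308), with the far finger pushing on it. It resists 0.26 N m without moving on, and the foot landmark reads z≈0, so the pad is already bearing, most likely at more than 5 N. I'll back it off in measured steps to find the touch point and the slope of the drag.

```bash
python3 - <<'E'
from h import *
b=np.load("base.npy"); q0=np.load("q0.npy"); e0=.00125
q0[5]-=np.radians(112); bot.set_joints(q0); tot=-112; print(bot.read_t()); low=0; peak=0
for k in range(34):
    q0[5]-=np.radians(2); bot.set_joints(q0); tot-=2
    w=mz(2)[0]-b; e=np.mean([bot.read_joint_efforts()[5] for _ in range(2)])-e0; np.save("q0.npy",q0)
    print(tot,w[[0,1,2,5]].round(2),round(e,3),np.degrees(q0[5]).round(1),round(bot.read_t(),2))
    peak=min(peak,e); 
    if peak<-.09 and e>-.06: low+=1
    if low>=4 or e<-.6 or q0[5]<-3.05: break
E
```

```text
27.925
-114 [-0.85  0.17 -0.16  0.01] -0.044 -119.4 28.19
-116 [-0.01  0.2   0.44  0.01] -0.042 -121.4 28.46
-118 [ 0.55 -0.8   0.09  0.04] -0.041 -123.4 28.73
-120 [-0.59  0.06  0.08  0.04] -0.041 -125.4 28.99
-122 [ 0.36 -0.47  0.32  0.02] -0.041 -127.4 29.26
-124 [-1.35  1.38  0.21 -0.07] -0.091 -129.4 29.52
-126 [-2.21  3.26  0.87 -0.22] -0.269 -131.4 29.79
-128 [-3.7   4.05  0.26 -0.15] -0.178 -133.4 30.06
-130 [-3.66  2.87  1.25 -0.13] -0.185 -135.4 30.32
-132 [-3.76  3.87  1.51 -0.15] -0.184 -137.4 30.59
-134 [-3.54  3.66  1.23 -0.14] -0.179 -139.4 30.86
-136 [-2.99  3.79  1.47 -0.13] -0.177 -141.4 31.12
-138 [-4.04  4.42  1.8  -0.19] -0.177 -143.4 31.39
-140 [-3.75  4.25  2.02 -0.14] -0.178 -145.4 31.66
-142 [-3.2   3.61  1.59 -0.16] -0.176 -147.4 31.93
-144 [-3.03  3.5   1.68 -0.14] -0.172 -149.4 32.19
-146 [-3.93  4.13  1.74 -0.16] -0.169 -151.4 32.46
-148 [-3.57  2.98  1.43 -0.15] -0.169 -153.4 32.73
-150 [-3.37  3.42  1.55 -0.16] -0.177 -155.4 32.99
-152 [-3.7   3.16  1.2  -0.13] -0.168 -157.4 33.26
-154 [-4.02  3.32  0.7  -0.15] -0.168 -159.4 33.52
-156 [-4.04  2.73  1.56 -0.17] -0.178 -161.4 33.79
-158 [-4.39  2.55  0.99 -0.14] -0.181 -163.4 34.06
-160 [-4.36  2.14  0.63 -0.1 ] -0.181 -165.4 34.33
-162 [-4.41  2.59  0.5  -0.13] -0.18 -167.4 34.59
-164 [-3.89  1.83  0.17 -0.13] -0.175 -169.4 34.86
-166 [-4.16  2.11 -0.25 -0.12] -0.164 -171.4 35.12
-168 [-3.35  1.7   0.48 -0.13] -0.151 -173.4 35.39
-170 [-3.91  1.61 -0.14 -0.09] -0.139 -175.4 35.66
```

```bash
python3 - <<'E'
from h import *
im=bot.camera("scene"); cv2.imwrite("pics/scene4.png",im)
cv2.imwrite("pics/c4.png",cv2.resize(im[165:265,170:270],(600,600),interpolation=cv2.INTER_CUBIC))
for n in("tbar","foot","stand","clamp_end"): print(n,[(np.round(d["location"],4),d["p"]) for d in bot.landmark_of("scene",n)][:1])
E
```

```text
tbar [(array([ 0.5928, -0.0756,  0.1436]), 0.64)]
foot [(array([ 0.5953, -0.0732,  0.0022]), 0.83)]
stand [(array([ 0.4437,  0.0562, -0.0009]), 0.63)]
clamp_end []
```

View pics/c4.png

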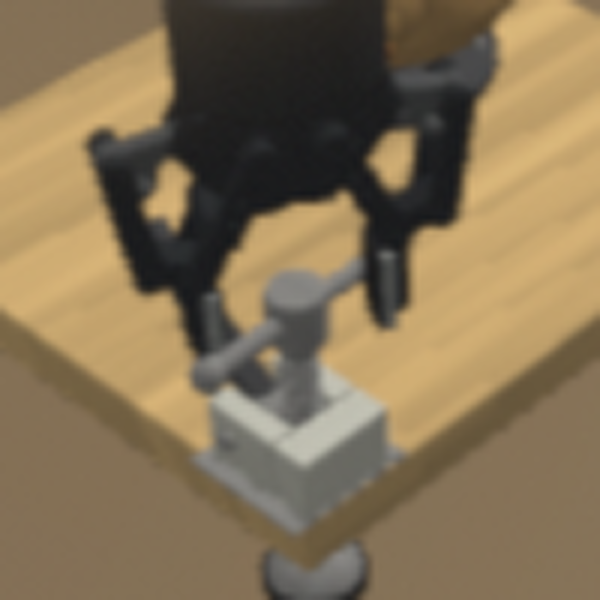

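The bar has followed back to about 100°: its near ball is at crop (207,372), and the far end is hidden by the finger. The backing torque stayed flat at about 0.14 N m over 34° and has only now begun to fall. That plateau means the foot had been lifting the stand slightly, and the stand is now back on its other feet. I'll regrip because of the joint limit, continue back to free turning, then approach clockwise by creeping.

```bash
python3 - <<'E'
from h import *
b=np.load("base.npy"); q0=np.load("q0.npy"); qd=q0.copy()
q0[5]+=np.radians(4); bot.set_joints(q0)
p=np.array(bot.read_eef_pos()); bot.servo_line([p[0],p[1],.18],feed=.2)
q=np.array(bot.read_q()); q[5]=qd[5]+np.radians(190); bot.set_joints(q)
bot.servo_line([p[0],p[1],.129],feed=.15,stop_force=6)
q=np.array(bot.read_q()); E=[]
e0=np.mean([bot.read_joint_efforts()[5] for _ in range(5)]); print("e0",e0,bot.read_t())
q[5]-=np.radians(6); bot.set_joints(q)
low=0
for k in range(15):
    q[5]-=np.radians(2); bot.set_joints(q); w=mz(3)[0]-b; e=np.mean([bot.read_joint_efforts()[5] for _ in range(3)]); np.save("q0.npy",q)
    print(np.degrees(q[5]).round(1),w[[0,1,5]].round(3),round(e,3),round(bot.read_t(),2)); E.append(e)
    if k>7 and max(E[-4:])-min(E[-4:])<.008: break
E
```

```text
e0 -0.0008141978287312668 39.7917
6.6 [-1.326 -0.197 -0.035] -0.072 40.32
4.6 [-3.001 -1.823 -0.099] -0.123 40.59
2.6 [-3.543 -1.291 -0.087] -0.132 40.87
0.6 [-2.981 -0.825 -0.085] -0.121 41.14
-1.4 [-2.785 -0.662 -0.074] -0.105 41.42
-3.4 [-2.477 -0.597 -0.07 ] -0.097 41.69
-5.4 [-1.6   -0.507 -0.067] -0.09 41.97
-7.4 [-1.813 -0.368 -0.047] -0.087 42.24
-9.4 [-1.748 -0.281 -0.066] -0.082 42.52
-11.4 [-1.492 -0.509 -0.1  ] -0.079 42.79
-13.4 [-1.4   -0.039 -0.043] -0.075 43.07
-15.4 [-1.576 -0.304 -0.07 ] -0.072 43.34
-17.4 [-1.646 -0.96  -0.052] -0.071 43.62
-19.4 [-1.64  -0.33  -0.071] -0.069 43.89
```

Free turning reads about 0.05 N m, as specified. The touch point is near q6 ≈ −5° and lift came about 17° later, with roughly 0.09–0.10 N m of extra drag. So I'm aiming for a total of about 0.11 N m, around 11° past touch, approached clockwise by creeping.

```bash
python3 - <<'E'
from h import *
b=np.load("base.npy"); q=np.load("q0.npy"); W=[];E=[]
q[5]=np.radians(95); bot.set_joints(q); c=None
while q[5]<np.radians(135):
    fine=np.degrees(q[5])>109
    q[5]+=np.radians(1.5 if fine else 3); bot.set_joints(q); w=mz(5 if fine else 2)[0]-b; e=np.mean([bot.read_joint_efforts()[5] for _ in range(3)]); np.save("q0.npy",q)
    W.append(w[5]);E.append(e)
    print(np.degrees(q[5]).round(1),w[[0,1,5]].round(3),round(e,3),round(bot.read_t(),2))
    if e>.125 or (fine and np.mean(W[-3:])>.11): break
E
```

```text
98.0 [-0.633 -0.696  0.016] 0.065 45.9
101.0 [-0.703 -0.325 -0.035] 0.08 46.17
104.0 [-0.634 -1.173  0.006] 0.098 46.43
107.0 [-0.78  -1.049  0.051] 0.102 46.7
110.0 [-1.152 -2.289  0.091] 0.107 46.97
111.5 [-1.237 -2.001  0.069] 0.071 47.26
113.0 [-1.144 -2.732  0.078] 0.079 47.55
114.5 [-1.377 -2.323  0.061] 0.082 47.84
116.0 [-1.429 -2.287  0.078] 0.088 48.13
117.5 [-1.982 -2.379  0.075] 0.092 48.42
119.0 [-2.114 -2.606  0.098] 0.098 48.72
120.5 [-2.432 -2.053  0.075] 0.105 49.01
122.0 [-2.451 -2.663  0.099] 0.111 49.3
123.5 [-2.863 -2.98   0.12 ] 0.118 49.59
125.0 [-2.98  -2.157  0.119] 0.12 49.88
```

The drag is now about 0.055 N m above free, about 12–13° past touch. That is 3.5–5 N and clearly below the lift plateau. I'll release and close the lever.

```bash
python3 - <<'E'
from h import *
q=np.load("q0.npy"); q[5]-=np.radians(8); bot.set_joints(q)
p=np.array(bot.read_eef_pos()); bot.servo_line([p[0],p[1],.185],feed=.2)
bot.move_gripper(0.0)
a=np.radians(8.3); L=np.array([.592,-.0745])-(.019+.064)*np.array([np.cos(a),np.sin(a)])
best=min((rot(a+s*np.pi/2) for s in(1,-1)),key=lambda r:abs(bot.inverse_kinematics([*L,.2],r)[5]-q[5]))
bot.reach([*L,.185],best); print(L,bot.read_t())
hit=bot.servo_line([*L,.084],feed=.06,stop_force=10); bot.hold(.1)
print(hit,bot.read_eef_pos(),mz(8)[0].round(2),bot.read_t())
E
```

```text
[ 0.50986936 -0.08648156] 51.8083
True [ 0.50951401 -0.08646891  0.08854994] [-1.64  0.67  8.33  0.11  0.44 -0.02] 53.45
```

```bash
python3 - <<'E'
from h import *
p=np.array(bot.read_eef_pos()); bot.servo_line([p[0],p[1],.22],feed=.25)
bot.servo_line([p[0]-.03,p[1]-.22,.30],feed=.35)
im={c:bot.camera(c) for c in("scene","top")}
for c in im:
    cv2.imwrite(f"pics/{c}5.png",im[c])
    for n in("clamp_end","tbar","foot","stand"): print(c,n,[(np.round(d["location"],4),round(d["p"],2)) for d in bot.landmark_of(c,n)][:1])
print(bot.read_t())
cv2.imwrite("pics/c5.png",np.hstack([cv2.resize(im["top"][145:245,255:355],(400,400),interpolation=3),cv2.resize(im["scene"][165:265,170:270],(400,400),interpolation=3)]))
E
```

```text
scene clamp_end [(array([ 0.4824, -0.0828,  0.089 ]), 0.46)]
scene tbar [(array([ 0.5911, -0.0725,  0.1451]), 0.74)]
scene foot [(array([ 5.943e-01, -7.550e-02,  2.000e-04]), 0.67)]
scene stand [(array([ 0.4449,  0.0571, -0.0011]), 0.93)]
top clamp_end [(array([ 0.4839, -0.0868,  0.0858]), 0.61)]
top tbar [(array([0.3859, 0.1215, 0.2034]), 0.67)]
top foot [(array([ 0.5956, -0.0771,  0.0038]), 0.66)]
top stand [(array([ 0.439 ,  0.0595, -0.0013]), 0.91)]
55.4583
```

View pics/c5.png

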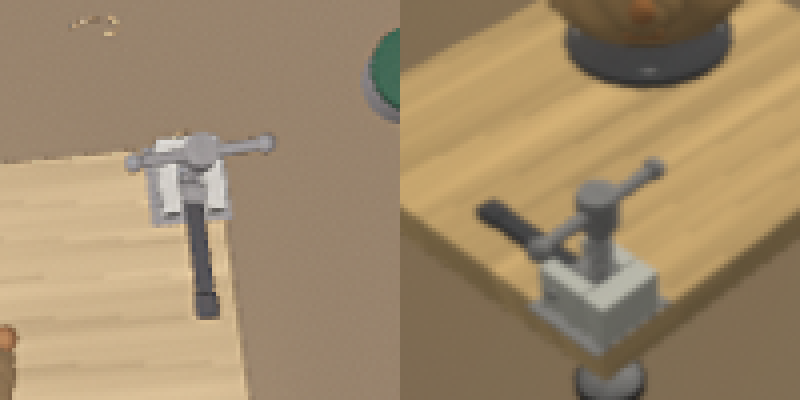

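The top crop shows the lever lying flat from (197,215) to (207,305), and the bar left at about 98°, as intended. The landmark for the lever's end is at z≈0.087–0.089. The stand hasn't moved and the robot is clear, so I'm handing in.

```bash
python3 -c "
from workcell import bot
bot.hand_in(); print(bot.read_t())"
```

```text
the job is handed in; nothing more can be done
the job is handed in; nothing more can be done
```

The foot is resting lightly on the bench and the cam lever is pressed flat. I handed in at about 55.5 s of the 72 s, but on the way I turned the foot too far and briefly lifted that corner.

- **Overshoot:** my first torque readings, taken after each stop, were misleading. I drove the foot about 0.6 mm past touch. The backing torque stayed flat at about 0.14 N m for 34°, which I read as the corner having been lifted by about 0.4 mm. I backed the foot off until it turned freely (about 0.05 N m), then approached clockwise again in 1.5 to 3° steps.
- **Final load:** I stopped about 12–13° past touch, at about 0.11 N m. That is about 0.055 N m above free turning and below the 0.14 N m plateau. It works out to roughly 3.5–5 N. I couldn't measure the load directly, because the stiffness and drag are only known within a range.
- **Lever:** pressing down stopped on a 10 N rise with the fingertip at 88.5 mm, against 89 mm for a fully closed lever. The camera then put the lever's end at 86–89 mm, lying flat.
- **Stand and tools:** the stand was where it started, within the networks' accuracy of about 4 mm. I did not look again at the mallet and gouge at the end; the arm moved well clear of them and the tin.
- **Disagreements:** the top camera put the foot 4 mm up while the scene camera put it at 0 mm, a difference within the networks' error. The top camera's last "tbar" result was wrong: it had picked the carving.

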